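# Load the capsule plate into its sloping nest and bolt it in

### The job

Pick up the capsule plate that has a tongue on one end and lower it, without dropping it, into the matching pocket of the sloping loading stand, tongue uphill, until it lies fully home and flat. Then push the stand's little bolt all the way across over the tongue to lock the plate in. Leave the plain rectangular plate, the jars, the tamper and the little display where they are.

Things in the scene. Friction and masses are not known exactly. Their poses are not given: they have to be found in the camera images.
- insert_grip (a point): Centre of the tongued plate's grip rib, 28 mm above its underside. Loose grey plastic plate, about 0.3 kg, 12 mm thick: rectangle 80 mm (x) by 110 mm (y) plus a tongue 40 mm wide (y) that sticks out 20 mm more at its +x end. The rib stands at the rectangle's middle: 50 mm long (x), 14 mm wide (y: grip across it), 32 mm high above the plate. z is up, x towards the tongue. Starts flat on the table.
- nest: Pocket of the fixed stand, on a slope; origin: centre of its floor, where the rectangle's middle belongs, 86 mm up. z: slope normal, 30 deg from vertical towards the robot side; x uphill; y left. Plate's outline with 1.5 mm play a side, tongue bay at +x, 12 mm deep (plate ends flush), 3 mm bevel. Frame: x -57 to 75, y -73 to 73 mm (92 under the bolt). Home: axes match, rib centre at (0,0,28) mm.
- bolt (a joint): Travel of the stand's steel bolt in m: 0 fully drawn back (open), 0.040 fully across, at its stop. It slides towards the pocket's -y. Open, it is clear of the tongue bay; it runs 2 mm above a seated plate, and a plate whose tongue stands up blocks it. Starts at 0 to 0.010, needs about 2 N to move and stays where it is left.
- bolt_knob (a point): Centre of the bolt's upright push pin: 12 mm diameter, 32 mm high, along the pocket's z, from 20 to 52 mm above the pocket's floor (this point: 36 mm). At pocket x = 54 mm; y = 70 mm when open, 30 mm fully across. The bolt's flat bar, 14 mm wide, lies under it, from 16 mm outside the pin to 36 mm inside. Two staples (tops at 24 mm) hold the bar down.
- plain_grip (a point): Rib centre of the other plate, to be left alone: plain rectangle 100 x 110 x 12 mm without a tongue, the same rib (28 mm above its underside). It does not fit the pocket. Loose on the counter; the two plates may lie in either place.
- jar_a: Bystander: black screw jar, 71 mm diameter, 85 mm high, origin under its centre.
- jar_b: Bystander: black screw jar, 59 mm diameter, 65 mm high, origin under its centre.
- jar_c: Bystander: black screw jar, 75 mm diameter, 95 mm high, origin under its centre.
- tamper: Bystander: white tamper, plate 70 x 100 x 12 mm with an upright knob to 52 mm, origin under its centre.
- hygrometer: Bystander: white upright display, 25 x 100 x 65 mm, origin under its centre.
Things that resemble listed ones, but are neither listed nor needed, are in the scene too. What is shaped like the part that bears insert_grip but purple is not meant.

How it is judged:
By the outcome, as a careful person would: the job done as asked, in the order asked, and still so for the second after the job is handed in, with the robot touching nothing.
It also fails if it takes over 58 s, if anything falls off the work surface, if the arm or the gripper's body presses on something with over 40 N, if the wrist force passes 120 N, or if a joint passes its speed limit or range.

### The arm

A 6-joint arm with a two-finger parallel gripper is mounted at the origin on the work surface. World frame = base frame: x ahead of the robot, y to its left, z up, the work surface at z = 0. Lengths are in mm, angles in rad, forces in N, time in s.
With the tool pointing down it reaches from about 350 to 775 mm from the base axis. Payload 7.3 kg.
Tool frame: the origin (TCP) lies midway between the tips of the shut fingers; the grasp point (between the pads) lies 19 mm behind it; z points along the fingers, y is the line along which they close (so a half turn about z gives the same grasp; the last joint's range is limited). The gripper opens to 92 mm and grips with 3 to 60 N. Pads are 19 mm wide; open, the fingers measure 130 mm over their backs; the gripper's body (75 mm by 190 mm) begins 47 mm behind the grasp point.
Start: joints at [-1.355, 0.342, 1.524, -0, 1.275, -0.146], TCP at [185.851, -491.024, 226.741] pointing down, gripper open.
Joint ranges: [-2.53, 2.53], [-0.77, 2.02], [0.04, 2.7], [-1, 4.14], [0.28, 2.66], [-3.11, 3.11]. Speed limits (rad/s): [2.57, 2.57, 3.14, 3.14, 3.14, 3.14].

### API

Orientations are given as [roll, pitch, yaw] about the fixed x, y, z axes, in that order (R = Rz(yaw) Ry(pitch) Rx(roll)).
In Python, from plant import get_obs, capture, camera_model, close_job, search_frame, regions_of, pinpoint gives the robot as it stands. The module is installed in compiled form; this text tells all that it offers.
- The arm moves only by the shell command python3 -m pendant 'ROWS'. ROWS is JSON, one flat list of numbers, 7 for each row, row after row: the shift along the tool's x, y, z in units of 30 mm (1.0 is 30 mm), then the turn, a rotation vector about the tool's x, y, z in units of 4 degrees (1.0 is 4 degrees), then the closure, from -1 (fully open) to 1 (shut), so that 0 is half open. In form: [dx, dy, dz, wx, wy, wz, gripper, dx, dy, dz, wx, wy, wz, gripper, ...]. A call has 1 to 12 rows; each row shifts and turns the commanded pose from where the row before left it, along the tool's axes as they then stand; what a row does not reach is not made up. A row lasts 1/10 s, in which the tool goes at most 50 mm and 8.59 degrees, less where a joint would pass 70% of its speed; a pose out of reach is approached as far as the arm can. A call with a number of a shift or a turn outside -1 to 1 is refused whole. A call with a gripper value outside its range is refused whole. The fingers move at their own pace and stop on an object; the grip force is fixed at half the most. Time passes only in rows, so rows that do not move let the fingers close. It gives the time, the measured TCP pose, the force, the opening and the grip force at its end, in the units of the state.
- get_obs(): the state, without advancing time (a new reading comes with each control period).
- capture(name): name is "scene" or "side" or "wrist"; returns the picture (384x512x3 uint8, red, green, blue); there is no depth.
- camera_model(name): a dict with "fov_y" (degrees; the focal length in pixels is half the picture's height over the tangent of half this angle, whatever the lens; pixels are square), "cx", "cy" (the principal point, pixels), "pose" (4x4, takes a point from camera to world coordinates). Camera axes: x right, y up, looking along -z (the intrinsics and any distortion apply to the point x, -y, -z); pixel columns grow to the right and rows downward; lengths in mm; the calibration is good to about 2 mm. A picture is of the moment at which its call begins: read the wrist's pose just before it. camera_model takes no time and is no camera call; for the wrist camera it gives the pose at the moment of the call.
- close_job(): hands the job in; it is judged then, once.
Trained networks look in the newest picture that a camera, given by its name, has taken for a name from the list of things; names that differ only in an ending like _2 or _b are one class to them, and where a whole thing is asked for, a point or a joint stands for the part that bears it (a point fixed in the world has none). Each returns a list of dicts, best first, with "score" (0 to 1); they miss things now and then, are a little off and sometimes report something else, mostly with a low value. They report only what shows in the picture. A call takes as long as a camera call. They do not tell look-alikes from the thing itself.
- search_frame(camera, thing): "location" ([column, row] in pixels, amid what is visible of it).
- regions_of(camera, thing): "pixels" (384x512 bool, what is visible of it) and "location" ([column, row] in pixels, amid what is visible of it).
- pinpoint(camera, thing): "location" ([column, row] in pixels: a listed point, or the origin of a listed thing).
The state is a dict: "time": time; "joint_positions": joint angles; "dq": joint speeds; "tau": joint torques, N m; "tool_pos": TCP position; "tcp_rot": TCP orientation; "contact_force": force on the tool from outside, world axes, zero at the start; "moment": the same for the moment, N m; "grip_width": finger opening in mm; "finger_force": force on a finger pad.
Only numpy, scipy, OpenCV 4.12 (cv2) and the standard library are available. Lean on these libraries where they do the work, as an engineer would, in place of code of your own. Each camera call takes 0.05 s, during which the arm holds its last target. There are 200 camera calls.

## Working session

There is one attempt and no reset: what is moved stays moved. The work goes in short steps, Python scripts to look and compute and a shell command to move; the robot and the scene stay as the last step left them, time stands still between calls to the robot, and variables do not carry over. Pictures are saved under pics/ and viewed, at most 10 in all, crops included, and the job is handed in when it is done.

```bash
mkdir -p pics; ls
python3 - <<'E'
from plant import *
import cv2,numpy as np
a=[]
for n in("scene","side"):
    p=capture(n);cv2.imwrite(f"pics/{n}0.png",p[:,:,::-1]);a.append(p)
    m=camera_model(n);print(n,m)
    for t in("insert_grip","plain_grip","nest","bolt_knob","bolt"):
        try:print(t,[(np.round(d["location"]),round(d["score"],2)) for d in pinpoint(n,t)])
        except Exception as e:print(t,e)
print(camera_model("wrist"))
cv2.imwrite("pics/both0.png",cv2.resize(np.vstack(a)[:,:,::-1],None,fx=.78,fy=.78))
print(get_obs())
E
```

```text
pics
scene {'fov_y': 47.09536367218088, 'cx': 248.60117699853348, 'cy': 185.20600721738472, 'pose': array([[-8.55508726e-01, -2.87268797e-01,  4.30791663e-01,
         1.11538728e+03],
       [ 5.17638246e-01, -4.54463741e-01,  7.24922999e-01,
         1.08729322e+03],
       [-1.24685673e-02,  8.43172192e-01,  5.37499013e-01,
         8.92319127e+02],
       [ 0.00000000e+00,  0.00000000e+00,  0.00000000e+00,
         1.00000000e+00]])}
insert_grip [(array([258., 161.]), 0.87), (array([257., 136.]), 0.83), (array([231., 184.]), 0.67)]
plain_grip [(array([233., 183.]), 0.33)]
nest [(array([248., 231.]), 0.86)]
bolt_knob [(array([247., 226.]), 0.62)]
bolt it knows: bolt_knob, hygrometer, insert_grip, jar, nest, plain_grip, tamper
side {'fov_y': 46.03254511938818, 'cx': 257.1870205465906, 'cy': 188.59879149380168, 'pose': array([[-9.98238665e-01,  3.98437511e-02, -4.39550222e-02,
         4.13271316e+02],
       [-5.92086288e-02, -7.15671472e-01,  6.95922899e-01,
         1.05694809e+03],
       [-3.72917664e-03,  6.97299662e-01,  7.16770029e-01,
         1.17362439e+03],
       [ 0.00
[... 807 characters left out ...]
: 0.5, 'joint_positions': array([-1.35499143e+00,  3.41994005e-01,  1.52414174e+00, -3.55110749e-05,
        1.27539293e+00, -1.45989187e-01]), 'dq': array([ 1.06931754e-04,  7.27528210e-05, -1.04511435e-03, -1.35476519e-03,
       -4.78112546e-05, -2.82757347e-04]), 'tau': array([-1.10230616e-03, -4.30814517e+01, -2.44312423e+01,  7.16424873e-02,
        4.89342317e-02, -1.93355748e-05]), 'tool_pos': array([ 185.84111251, -491.00725278,  226.72902622]), 'tcp_rot': array([3.14153430e+00, 4.29191130e-05, 3.61804425e-01]), 'contact_force': array([ 0.18348494,  0.30005354, -0.0417859 ]), 'moment': array([0.03009028, 0.00980059, 0.0195916 ]), 'finger_force': 0.0, 'grip_width': 91.88199874755712}
```

View pics/both0.png

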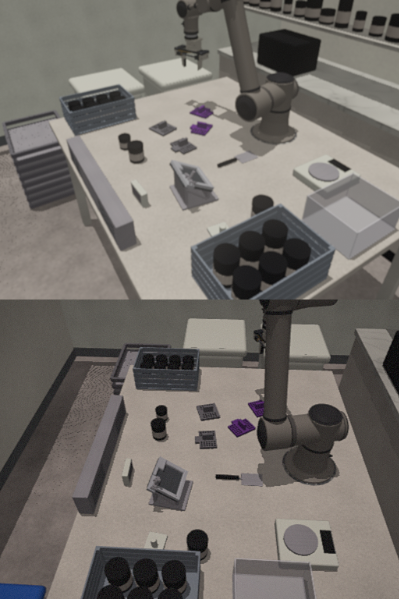

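```bash
cat > h.py <<'E'
from plant import *
import cv2,numpy as np
from scipy.spatial.transform import Rotation as R
def ray(m,px):
    f=192/np.tan(np.radians(m["fov_y"])/2);P=m["pose"]
    d=P[:3,:3]@np.array([(px[0]-m["cx"])/f,-(px[1]-m["cy"])/f,-1]);return P[:3,3],d/np.linalg.norm(d)
def onz(m,px,z):
    o,d=ray(m,px);return o+d*(z-o[2])/d[2]
def tri(rs):
    A=sum(np.eye(3)-np.outer(d,d) for o,d in rs);b=sum((np.eye(3)-np.outer(d,d))@o for o,d in rs)
    p=np.linalg.solve(A,b);return p,[np.linalg.norm((np.eye(3)-np.outer(d,d))@(p-o)) for o,d in rs]
def proj(m,p):
    f=192/np.tan(np.radians(m["fov_y"])/2);P=m["pose"];c=P[:3,:3].T@(np.asarray(p)-P[:3,3])
    return np.array([m["cx"]+f*c[0]/-c[2],m["cy"]-f*c[1]/-c[2]])
E
python3 - <<'E'
from h import *
s,d=camera_model("scene"),camera_model("side")
np.set_printoptions(precision=1,suppress=True)
for n,a,b in(("tongued?",(231,184),(268,175)),("far",(207,163),(266,138)),("nest",(248,231),(222,230)),("knob",(247,226),(199,230))):
    print(n,*tri([ray(s,a),ray(d,b)]),onz(s,a,28),onz(d,b,28))
A=cv2.imread("pics/scene0.png");B=cv2.imread("pics/side0.png")
c=lambda I,x,y,w,h:cv2.resize(I[y:y+h,x:x+w],(400,300),interpolation=cv2.INTER_CUBIC)
cv2.imwrite("pics/c1.png",np.vstack([np.hstack([c(A,180,130,100,75),c(B,240,115,100,75)]),np.hstack([c(A,205,190,100,75),c(B,175,195,100,75)])]))
E
```

```text
tongued? [ 449.8 -161.5   -3.7] [np.float64(1.6594633184767047), np.float64(1.6594633184766137)] [ 473. -120.   28.] [ 448.3 -126.5   28. ]
far [ 463.6 -346.4   11.5] [np.float64(7.052911663210667), np.float64(7.052911663210488)] [ 477.4 -307.2   28. ] [ 465.2 -336.9   28. ]
nest [579.7 169.8  56.2] [np.float64(7.181458699467206), np.float64(7.181458699467162)] [562.7 149.3  28. ] [586.5 138.3  28. ]
knob [631.2 251.  151.2] [np.float64(8.2614554738822), np.float64(8.261455473882343)] [552.2 125.8  28. ] [661.2 142.5  28. ]
```

View pics/c1.png

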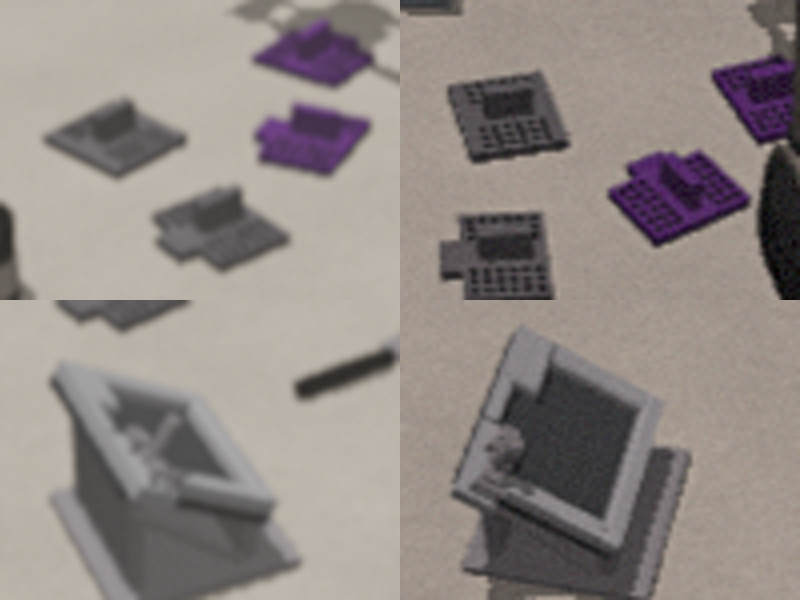

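The grey plates in the scene crop are at about (233,183) with a tongue and (208,163) plain. In the side view they are (267,176) with a tongue and (267,139) plain. Look-alikes: purple tongued at scene (257,163) / side (310,160), and a purple plain one at scene (257,140) / side (336,136). I choose the grey tongued plate at side (267,176), tongue towards world +x; the crop confirms it. The stand has its bay top-left at side (205,205).

```bash
cat >> h.py <<'E'
np.set_printoptions(precision=3,suppress=True)
def plan(pos,Rt,n=None):
    """identical rows from the current pose to (pos,Rt)"""
    o=get_obs();R0=R.from_euler("xyz",o["tcp_rot"]);d=R0.inv().apply(np.array(pos)-o["tool_pos"]);r=(R0.inv()*Rt).as_rotvec()
    n=n or int(np.ceil(max(np.abs(d).max()/30*1.02,np.abs(np.degrees(r)).max()/4*1.02,1)))
    S=sum(R.from_rotvec(r*k/n).as_matrix() for k in range(n));p=np.linalg.solve(S,d)
    print("rows",n,"shift",p/30,"turn",np.degrees(r)/n/4," | totals: shift",d/30,"turn",np.degrees(r)/4)
def down(yaw): return R.from_euler("xyz",[np.pi,0,yaw])
E
python3 - <<'E'
from h import *
plan([490,-130,230],down(0))
E
```

```text
rows 15 shift [ 0.822 -0.661 -0.007] turn [0.    0.    0.345]  | totals: shift [13.742 -7.666 -0.11 ] turn [0.001 0.    5.182]
```

```bash
python3 -m pendant '[0.82,-0.66,0,0,0,0.345,-1,0.82,-0.66,0,0,0,0.345,-1,0.82,-0.66,0,0,0,0.345,-1,0.82,-0.66,0,0,0,0.345,-1,0.82,-0.66,0,0,0,0.345,-1,0.82,-0.66,0,0,0,0.345,-1,0.82,-0.66,0,0,0,0.345,-1,0.82,-0.66,0,0,0,0.345,-1,0.82,-0.66,0,0,0,0.345,-1,0.82,-0.66,0,0,0,0.345,-1,0.82,-0.66,0,0,0,0.345,-1,0.82,-0.66,0,0,0,0.345,-1]' && python3 -m pendant '[0.82,-0.66,0,0,0,0.345,-1,0.82,-0.66,0,0,0,0.345,-1,0.82,-0.66,0,0,0,0.345,-1,0,0,0,0,0,0,-1,0,0,0,0,0,0,-1]'
python3 - <<'E'
from h import *
p=capture("wrist");m=camera_model("wrist");cv2.imwrite("pics/w1.png",p[:,:,::-1])
import pickle;pickle.dump(m,open("w1.pkl","wb"))
print(get_obs()["tool_pos"],get_obs()["tcp_rot"])
for t in("insert_grip","plain_grip"):
  for d in pinpoint("wrist",t):print(t,d["location"],round(d["score"],2),onz(m,d["location"],28))
E
```

```text
time: 1.7
tool_pos: [419.3, -192.5, 226.9]
tcp_rot: [3.141, -0.0, 0.072]
contact_force: [-0.1, -0.3, -0.7]
grip_width: 91.5
finger_force: 0.0
time: 2.2
tool_pos: [489.2, -130.3, 226.5]
tcp_rot: [3.141, 0.001, 0.002]
contact_force: [0.6, -0.2, -0.0]
grip_width: 91.5
finger_force: 0.0
[ 488.829 -130.808  226.529] [3.141 0.001 0.001]
insert_grip [321.5, 326.0] 0.85 [ 290.149 -218.073   28.   ]
insert_grip [244.9, 196.5] 0.68 [ 452.621 -126.244   28.   ]
```

View pics/w1.png

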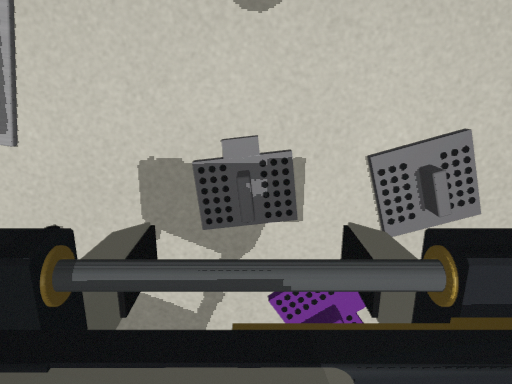

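The wrist picture shows the grey tongued plate with its rib near (246,190) and the tongue up (world +x). Its rectangle corners are near (193,161), (291,151), (298,221) and (202,229). The plain grey plate is at (425,185), and a purple one is at (320,305).

```bash
cat >> h.py <<'E'
from scipy.optimize import least_squares
C12=np.array([[40,55],[40,-55],[-40,-55],[-40,55],[60,20],[60,-20]])
def refine(gray,pts):
    p=np.float32(pts).reshape(-1,1,2).copy()
    return cv2.cornerSubPix(gray,p,(4,4),(-1,-1),(3,30,.01)).reshape(-1,2)
def fit2(m,px,z,C):
    W=np.array([onz(m,q,z)[:2] for q in px])
    def f(v):
        c,s=np.cos(v[2]),np.sin(v[2]);return (C@np.array([[c,s],[-s,c]])+v[:2]-W).ravel()
    r=least_squares(f,[W[:4,0].mean(),W[:4,1].mean(),0]);return r.x,r.fun.reshape(-1,2)
E
python3 - <<'E'
from h import *
import pickle
m=pickle.load(open("w1.pkl","rb"));g=cv2.cvtColor(cv2.imread("pics/w1.png"),cv2.COLOR_BGR2GRAY)
p0=[(193,161),(291,151),(298,221),(202,229),(222,140),(257,136)]
p=refine(g,p0);print(p)
for q in(p0,p):
  v,e=fit2(m,q,12,C12);print(v[:2],np.degrees(v[2]),"\n",e)
plan([540,160,330],down(0))
E
```

```text
[[191.827 161.409]
 [290.855 149.098]
 [298.    221.   ]
 [202.403 229.493]
 [219.892 139.58 ]
 [257.599 134.523]]
[ 453.735 -127.026] 5.998681986867615 
 [[-0.543  1.171]
 [-0.2   -1.319]
 [ 1.194  1.087]
 [-0.316 -0.111]
 [ 0.009  0.645]
 [-0.144 -1.472]]
[ 454.268 -126.811] 6.683765884248331 
 [[-0.26   0.485]
 [-1.144 -0.783]
 [ 2.433  0.899]
 [ 0.226  0.001]
 [-0.224 -0.714]
 [-1.032  0.112]]
rows 10 shift [ 0.171 -0.971 -0.344] turn [ 0.     0.001 -0.   ]  | totals: shift [ 1.709 -9.71  -3.445] turn [ 0.003  0.005 -0.004]
```

```bash
python3 -m pendant '[0.4,-0.96,-0.32,0,0,0,-1,0.4,-0.96,-0.32,0,0,0,-1,0.4,-0.96,-0.32,0,0,0,-1,0.4,-0.96,-0.32,0,0,0,-1,0.4,-0.96,-0.32,0,0,0,-1,0.4,-0.96,-0.32,0,0,0,-1,0.4,-0.96,-0.32,0,0,0,-1,0.4,-0.96,-0.32,0,0,0,-1,0.4,-0.96,-0.32,0,0,0,-1,0.4,-0.96,-0.32,0,0,0,-1,0.4,-0.96,-0.32,0,0,0,-1,0,0,0,0,0,0,-1]' && python3 -m pendant '[0,0,0,0,0,0,-1]'
python3 - <<'E'
from h import *
m=camera_model("wrist");p=capture("wrist");cv2.imwrite("pics/w2.png",p[:,:,::-1])
cv2.imwrite("pics/w2b.png",cv2.resize(p[:,:,::-1],(800,600),interpolation=cv2.INTER_CUBIC))
import pickle;pickle.dump(m,open("w2.pkl","wb"))
for t,z in(("nest",86),("bolt_knob",145)):
  for d in pinpoint("wrist",t):print(t,d["location"],round(d["score"],2),onz(m,d["location"],z))
E
```

```text
time: 3.55
tool_pos: [622.0, 188.4, 332.9]
tcp_rot: [-3.14, -0.002, 0.003]
contact_force: [-0.5, -0.4, -0.9]
grip_width: 91.9
finger_force: 0.0
time: 3.65
tool_pos: [621.1, 185.5, 331.9]
tcp_rot: [3.141, 0.001, 0.0]
contact_force: [0.0, -0.5, 0.2]
grip_width: 91.7
finger_force: 0.0
nest [247.0, 180.5] 0.86 [590.824 187.911  86.   ]
bolt_knob [192.5, 160.3] 0.56 [626.698 242.82  145.   ]
```

View pics/w2b.png

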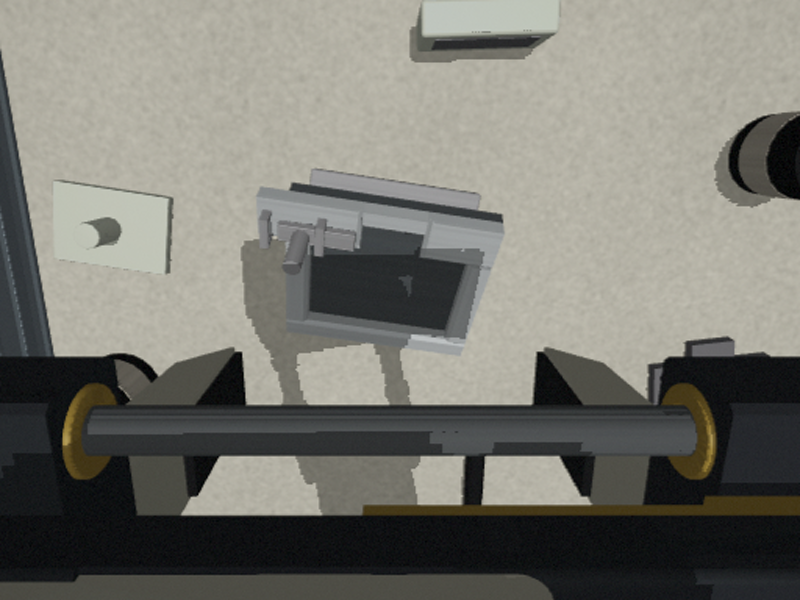

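The picture (800-wide) shows the stand with its pocket around (390,285) and outer frame corners near (258,187), (503,214), (462,354) and (287,333). The bolt pin runs from (290,268) to (300,235), and the bay is at (395,240). The tamper is at (110,225), and the display at (487,25).

```bash
cat >> h.py <<'E'
def nestT(v,z=86):
    Rn=R.from_euler("z",v[2]).as_matrix()@R.from_euler("y",-30,degrees=True).as_matrix() # x uphill, z tilted to -x
    return Rn,np.array([v[0],v[1],z])
def npt(v,q,z=86):
    Rn,t=nestT(v,z);return Rn@np.array(q,float)+t
E
python3 - <<'E'
from h import *
import pickle
m=pickle.load(open("w2.pkl","rb"));I=cv2.imread("pics/w2.png")
pts=[((75,92,12),(258,187)),((75,-73,12),(503,214)),((-57,-73,12),(462,354)),((-57,73,12),(287,333)),((-41.5,56.5,0),(309,315)),((-41.5,-56.5,0),(447,331))]
f=lambda v:np.concatenate([proj(m,npt(v,q,v[3]))-np.array(p)/1.5625 for q,p in pts]+[[(v[3]-86)*1]])
r=least_squares(f,[585,187,-.15,86],loss="soft_l1");v=r.x;print(v,np.degrees(v[2]),"\n",f(v)[:-1].reshape(-1,2))
J=cv2.resize(I[100:250,140:340],(800,600),interpolation=cv2.INTER_CUBIC)
def L(qs,c):
    P=np.int32([((proj(m,npt(v,q,v[3]))+.5-np.array([140,100]))*4) for q in qs]);cv2.polylines(J,[P],False,c,1,cv2.LINE_AA)
box=lambda a,b,c,d,z:[(a,c,z),(b,c,z),(b,d,z),(a,d,z),(a,c,z)]
L(box(-57,75,-73,73,12),(0,0,255));L(box(-41.5,41.5,-56.5,56.5,0),(0,255,0));L(box(-41.5,41.5,-56.5,56.5,12),(255,0,0));L(box(41.5,61.5,-21.5,21.5,0),(0,255,0));L(box(41.5,61.5,-21.5,21.5,12),(255,0,0))
for yk in(70,60):L([(54,yk,20),(54,yk,52)],(0,255,255))
cv2.imwrite("pics/fit.png",J)
E
```

```text
[589.177 189.521  -0.134  86.25 ] -7.662989161395185 
 [[-1.849  6.484]
 [ 0.788 10.771]
 [-0.053 -0.153]
 [ 0.396 -0.837]
 [ 0.774 -2.545]
 [-0.731 -1.658]]
```

View pics/fit.png

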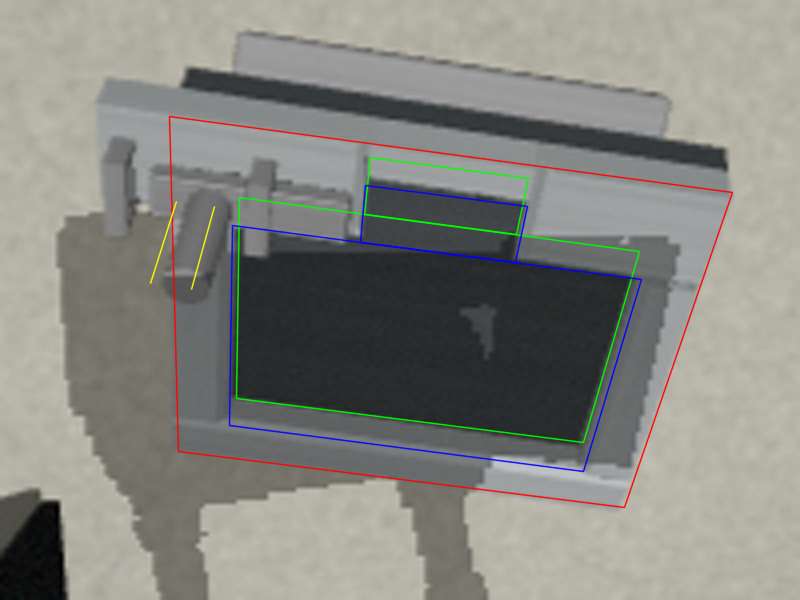

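Run:
```python
from h import *
import pickle
m=pickle.load(open("w2.pkl","rb"));g=cv2.cvtColor(cv2.imread("pics/w2.png"),cv2.COLOR_BGR2GRAY)
pts=[((75,92,12),(99,106)),((75,-73,12),(728,190)),((-57,-73,12),(625,507)),((-57,73,12),(180,449)),((-41.5,56.5,0),(237,396)),((-41.5,-56.5,0),(584,440)),((61.5,21.5,10),(365,191)),((61.5,-21.5,10),(526,207))]
px=[(np.array(p)+.5)/4-.5+[140,100] for _,p in pts]
print(refine(g,px)-px)
for zz in(86,None):
  f=lambda v:np.concatenate([proj(m,npt(v,q,zz or v[3]))-p for (q,_),p in zip(pts,px)]+[[(v[3]-86)*1]])
  r=least_squares(f,[585,187,-.15,86],loss="soft_l1");v=r.x;print(v,np.degrees(v[2]),"\n",f(v)[:-1].reshape(-1,2))
np.save("nest.npy",v)
tip=(np.array((187,283))+.5)/4-.5+[140,100]
print([ (y,proj(m,npt(v,(54,y,52),v[3]))-tip) for y in(60,65,70)])
plan([454,-127,80],down(np.radians(6.3)))
plan([540,-160,180],down(0))
```

```text
[[-1.013 -1.182]
 [ 0.     0.   ]
 [-2.153  1.133]
 [-1.206  0.178]
 [-1.853 -0.13 ]
 [ 0.     0.   ]
 [ 0.359 -3.509]
 [ 0.256 -1.308]]
[589.062 189.408  -0.131  86.   ] -7.533054195279359 
 [[-1.072  0.32 ]
 [ 1.039  0.505]
 [-0.074 -0.062]
 [-0.336  0.561]
 [-0.169  0.561]
 [-0.133  0.494]
 [ 0.328 -2.671]
 [ 0.29  -1.364]]
[588.941 189.413  -0.132  85.475] -7.538814959801974 
 [[-0.94   0.384]
 [ 0.928  0.552]
 [-0.139 -0.12 ]
 [-0.266  0.509]
 [-0.115  0.526]
 [-0.185  0.454]
 [ 0.354 -2.63 ]
 [ 0.256 -1.326]]
[(60, array([1.143, 1.603])), (65, array([-3.922,  0.951])), (70, array([-8.992,  0.299]))]
rows 11 shift [-0.551  0.919  0.764] turn [ 0.001  0.001 -0.145]  | totals: shift [-5.542 10.39   8.413] turn [ 0.007  0.012 -1.593]
rows 12 shift [-0.224  0.957  0.423] turn [ 0.001  0.001 -0.001]  | totals: shift [-2.677 11.488  5.078] turn [ 0.008  0.011 -0.018]
```

```bash
python3 -m pendant '[-0.55,0.92,0.765,0,0,-0.145,-1,-0.55,0.92,0.765,0,0,-0.145,-1,-0.55,0.92,0.765,0,0,-0.145,-1,-0.55,0.92,0.765,0,0,-0.145,-1,-0.55,0.92,0.765,0,0,-0.145,-1,-0.55,0.92,0.765,0,0,-0.145,-1,-0.55,0.92,0.765,0,0,-0.145,-1,-0.55,0.92,0.765,0,0,-0.145,-1,-0.55,0.92,0.765,0,0,-0.145,-1,-0.55,0.92,0.765,0,0,-0.145,-1,-0.55,0.92,0.765,0,0,-0.145,-1,0,0,0,0,0,0,-1]' 
python3 -m pendant '[0,0,0,0,0,0,-1,0,0,0,0,0,0,-1]'
python3 - <<'E'
from h import *
m=camera_model("wrist");p=capture("wrist");cv2.imwrite("pics/w3.png",p[:,:,::-1])
import pickle;pickle.dump(m,open("w3.pkl","wb"))
o=get_obs();print(o["tool_pos"],o["tcp_rot"])
for d in pinpoint("wrist","insert_grip"):print(d["location"],round(d["score"],2),onz(m,d["location"],28))
plan([454,-127,17],down(np.radians(6.3)))
E
```

```text
time: 5.0
tool_pos: [451.8, -128.6, 77.7]
tcp_rot: [-3.14, 0.005, 0.107]
contact_force: [0.0, 0.4, 0.4]
grip_width: 91.8
finger_force: 0.0
time: 5.2
tool_pos: [456.0, -126.1, 80.8]
tcp_rot: [3.141, -0.002, 0.111]
contact_force: [0.6, -0.4, 0.6]
grip_width: 91.7
finger_force: 0.0
[ 456.255 -125.863   80.836] [ 3.141 -0.002  0.112]
[250.2, 213.2] 0.89 [ 452.687 -126.962   28.   ]
rows 3 shift [-0.027  0.012  0.708] turn [ 0.005 -0.008  0.014]  | totals: shift [-0.083  0.034  2.125] turn [ 0.014 -0.024  0.041]
```

View pics/w3.png

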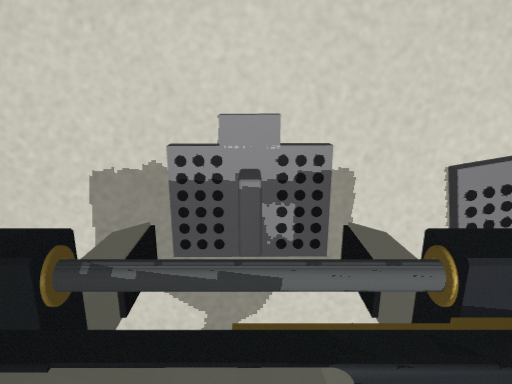

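The tongued plate is square under the open gripper: rectangle far corners at (167,144) and (332,144), tongue end at row 114, rib at (250,210).

Run:
```python
from h import *
import pickle
m=pickle.load(open("w3.pkl","rb"))
q=[(167,144),(332,144),(327.5,256.5),(172.5,256.5),(219,114),(280,114)]
v,e=fit2(m,q,12,C12);print(v[:2],np.degrees(v[2]),"\n",e)
plan([v[0],v[1],17],down(v[2]),3)
```

```text
[ 454.585 -126.489] 6.495071780347475 
 [[-0.776  0.52 ]
 [-0.394 -0.833]
 [ 0.541  1.034]
 [ 0.479 -0.604]
 [-0.007  0.307]
 [ 0.157 -0.424]]
rows 3 shift [-0.02   0.007  0.708] turn [ 0.005 -0.008 -0.002]  | totals: shift [-0.062  0.019  2.125] turn [ 0.014 -0.024 -0.007]
```

```bash
python3 -m pendant '[-0.02,0,0.71,0,0,0,-1,-0.02,0,0.71,0,0,0,-1,-0.02,0,0.71,0,0,0,-1,0,0,0,0,0,0,-1,0,0,0,0,0,0,1,0,0,0,0,0,0,1,0,0,0,0,0,0,1,0,0,0,0,0,0,1,0,0,0,0,0,0,1,0,0,0,0,0,0,1,0,0,0,0,0,0,1,0,0,0,0,0,0,1]'
python3 -c "
from h import *
o=get_obs();print(o)"
```

```text
time: 6.5
tool_pos: [453.7, -126.3, 15.9]
tcp_rot: [3.142, 0.0, 0.112]
contact_force: [0.5, 0.1, 0.1]
grip_width: 32.7
finger_force: 0.0
{'time': 6.5, 'joint_positions': array([-0.434,  0.54 ,  1.916, -0.   ,  0.686,  1.025]), 'dq': array([-0.   ,  0.002,  0.001, -0.   , -0.001,  0.   ]), 'tau': array([  0.004, -43.027, -14.393,   0.047,  -0.05 ,   0.   ]), 'tool_pos': array([ 453.664, -126.332,   15.946]), 'tcp_rot': array([3.142, 0.   , 0.112]), 'contact_force': array([0.543, 0.131, 0.134]), 'moment': array([ 0.017,  0.013, -0.042]), 'finger_force': 0.0, 'grip_width': 32.698590522069324}
```

```bash
python3 -m pendant '[0,0,0,0,0,0,1,0,0,0,0,0,0,1,0,0,0,0,0,0,1,0,0,0,0,0,0,1,0,0,0,0,0,0,1]'
python3 -c "
from h import *
o=get_obs();print(o['tool_pos'],o['tcp_rot'],o['grip_width'],o['finger_force'])
v=np.load('nest.npy');Rn,t=nestT(v);print(Rn,t)
Rt=R.from_matrix(Rn)*R.from_euler('x',180,degrees=True)
plan(npt(v,(0,0,95)),Rt)
print(npt(v,(0,0,95)))"
```

```text
time: 7.0
tool_pos: [453.7, -126.4, 15.9]
tcp_rot: [3.141, 0.0, 0.112]
contact_force: [0.7, -0.7, -0.8]
grip_width: 13.6
finger_force: 30.0
[ 453.693 -126.37    15.919] [3.141 0.    0.112] 13.623553296923557 29.99984085559845
[[ 0.859  0.131 -0.496]
 [-0.114  0.991  0.066]
 [ 0.5    0.     0.866]] [588.941 189.413  86.   ]
rows 11 shift [ 0.377 -0.968 -0.4  ] turn [-0.083  0.678  0.31 ]  | totals: shift [  4.118 -10.338  -5.08 ] turn [-0.911  7.463  3.407]
[541.851 195.645 168.272]
```

```bash
python3 -m pendant '[0,0,-0.4,0,0,0,1,0,0,-0.83,0,0,0,1,0,0,-0.83,0,0,0,1,0,0,-0.83,0,0,0,1,0,0,-0.83,0,0,0,1,0,0,-0.83,0,0,0,1,0,0,-0.83,0,0,0,1,0,0,0,0,0,0,1,0,0,0,0,0,0,1]'
python3 - <<'E'
from h import *
import pickle
m=camera_model("wrist");p=capture("wrist");cv2.imwrite("pics/w4.png",p[:,:,::-1]);o=get_obs()
pickle.dump((m,o),open("w4.pkl","wb"));print(o['grip_width'],o['finger_force'],o['contact_force'],o['moment'])
v=np.load('nest.npy');Rn,t=nestT(v)
plan(npt(v,(0,0,95)),R.from_matrix(Rn)*R.from_euler('x',180,degrees=True))
E
```

```text
time: 7.9
tool_pos: [453.3, -126.1, 176.7]
tcp_rot: [-3.141, 0.0, 0.112]
contact_force: [0.5, -0.1, -3.9]
grip_width: 13.4
finger_force: 30.0
13.618427049898358 29.999574422836304 [ 0.753 -0.199 -3.426] [0.021 0.005 0.004]
rows 11 shift [ 0.264 -0.977  0.078] turn [-0.084  0.681  0.31 ]  | totals: shift [  4.145 -10.32    0.263] turn [-0.925  7.492  3.405]
```

View pics/w4.png

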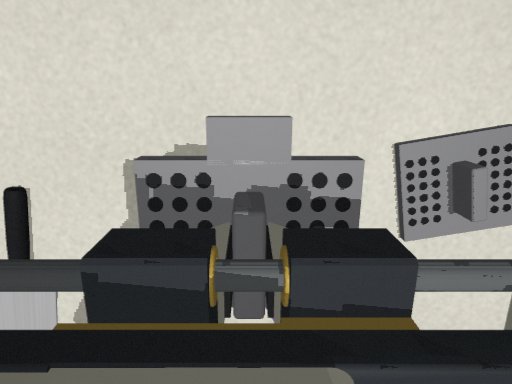

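The plate hangs level and square in the gripper: tongue end at row 117 between columns 207 and 292, far edge at row 157 between 135 and 363.

Run:
```python
from h import *
import pickle
m,o=pickle.load(open("w4.pkl","rb"))
q=[(135,157),(363,157),(207,117),(292,117)]
v,e=fit2(m,q,o["tool_pos"][2]-3.9,C12[[0,1,4,5]]);R0=R.from_euler("xyz",o["tcp_rot"])
d=R0.inv().apply([v[0]-o["tool_pos"][0],v[1]-o["tool_pos"][1],0]);print("plate in tool",d,np.degrees(v[2]-o["tcp_rot"][2]),"\n",e)
v=np.load('nest.npy');Rn,t=nestT(v)
plan(npt(v,(0,0,140)),R.from_matrix(Rn)*R.from_euler('x',180,degrees=True),12)
```

```text
plate in tool [ 1.614 -0.063 -0.003] -0.03896451110936153 
 [[-0.661  0.463]
 [-0.591 -0.831]
 [ 0.599  0.531]
 [ 0.653 -0.163]]
rows 12 shift [ 0.206 -0.902 -0.05 ] turn [-0.077  0.624  0.284]  | totals: shift [  3.415 -10.502  -1.035] turn [-0.925  7.492  3.405]
```

```bash
python3 -m pendant '[0.2,-0.9,-0.05,-0.077,0.624,0.284,1,0.2,-0.9,-0.05,-0.077,0.624,0.284,1,0.2,-0.9,-0.05,-0.077,0.624,0.284,1,0.2,-0.9,-0.05,-0.077,0.624,0.284,1,0.2,-0.9,-0.05,-0.077,0.624,0.284,1,0.2,-0.9,-0.05,-0.077,0.624,0.284,1,0.2,-0.9,-0.05,-0.077,0.624,0.284,1,0.2,-0.9,-0.05,-0.077,0.624,0.284,1,0.2,-0.9,-0.05,-0.077,0.624,0.284,1,0.2,-0.9,-0.05,-0.077,0.624,0.284,1,0.2,-0.9,-0.05,-0.077,0.624,0.284,1,0.2,-0.9,-0.05,-0.077,0.624,0.284,1]'
python3 -m pendant '[0,0,0,0,0,0,1,0,0,0,0,0,0,1,0,0,0,0,0,0,1]'
cat >> h.py <<'E'
def innest(v=None):
    v=np.load('nest.npy') if v is None else v
    Rn,t=nestT(v);o=get_obs();T=R.from_matrix(Rn)*R.from_euler('x',180,degrees=True)
    e=(T.inv()*R.from_euler("xyz",o["tcp_rot"])).as_rotvec(degrees=True)
    print("TCP in nest",Rn.T@(o["tool_pos"]-t),"rot err deg(tool)",e,"F nest",Rn.T@o["contact_force"],"M",Rn.T@o["moment"],"grip",o["grip_width"],o["finger_force"],"t",o["time"])
E
python3 - <<'E'
from h import *
import pickle
m=camera_model("wrist");p=capture("wrist");cv2.imwrite("pics/w5.png",p[:,:,::-1]);pickle.dump((m,get_obs()),open("w5.pkl","wb"))
innest();v=np.load('nest.npy');Rn,t=nestT(v)
plan(npt(v,(-1.2,0,45)),R.from_matrix(Rn)*R.from_euler('x',180,degrees=True))
E
```

```text
time: 9.15
tool_pos: [517.2, 198.5, 205.8]
tcp_rot: [3.14, -0.523, -0.131]
contact_force: [0.6, -0.1, -2.8]
grip_width: 14.1
finger_force: 30.0
time: 9.45
tool_pos: [517.6, 196.7, 206.7]
tcp_rot: [3.139, -0.522, -0.131]
contact_force: [0.9, -0.2, -2.4]
grip_width: 13.6
finger_force: 30.0
TCP in nest [ -1.285  -2.264 140.53 ] rot err deg(tool) [-0.12  -0.021  0.018] F nest [-1.117  0.198 -2.078] M [ 0.043  0.592 -0.029] grip 13.508802314562857 29.999586045742035 t 9.5
rows 4 shift [ 0.001 -0.02   0.796] turn [ 0.007  0.001 -0.001]  | totals: shift [ 0.004 -0.082  3.184] turn [ 0.03   0.005 -0.005]
```

View pics/w5.png

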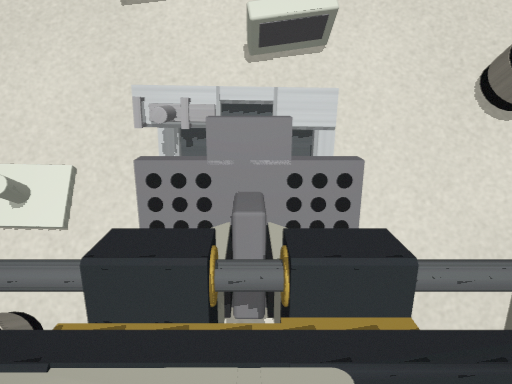

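The view shows the plate above the pocket: tongue end at row 117 (columns 207 to 292), bay at columns 221 to 273, row 103. The bolt pin is at (163,113).

Run:
```python
from h import *
import pickle
m,o=pickle.load(open("w5.pkl","rb"));v=np.load("nest.npy");I=cv2.imread("pics/w5.png")
x0,y0,s=120,70,3.5
J=cv2.resize(I[y0:y0+105,x0:x0+228],(798,368),interpolation=cv2.INTER_CUBIC)
def L(qs,c):
    P=np.int32([((proj(m,npt(v,q))+.5-np.array([x0,y0]))*s) for q in qs]);cv2.polylines(J,[P],False,c,1,cv2.LINE_AA)
L([(-57,-73,12),(75,-73,12),(75,92,12)],(0,0,255))
L([(40,56.5,0),(41.5,56.5,0),(41.5,21.5,0),(61.5,21.5,0),(61.5,-21.5,0),(41.5,-21.5,0),(41.5,-56.5,0),(0,-56.5,0)],(0,255,0))
L([(41.5,21.5,12),(61.5,21.5,12),(61.5,-21.5,12),(41.5,-21.5,12)],(255,0,0))
L([(54,61,20),(54,61,52)],(0,255,255))
cv2.imwrite("pics/w5c.png",J)
```

```text
(no output)
```

View pics/w5c.png

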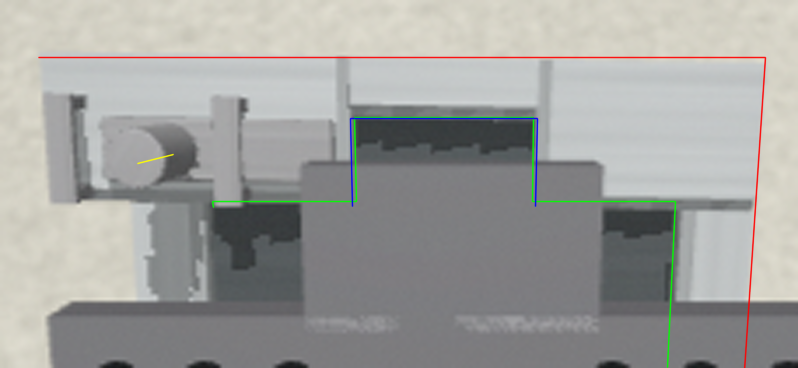

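```bash
python3 -m pendant '[0,-0.08,0,0,0,0,1,0,0,0.7,0,0,0,1,0,0,0.7,0,0,0,1,0,0,0.7,0,0,0,1,0,0,0.6,0,0,0,1,0,0,0.5,0,0,0,1,0,0,0.4,0,0,0,1,0,0,0,0,0,0,1,0,0,0,0,0,0,1,0,0,0,0,0,0,1]'
python3 -c "
from h import *
innest()"
```

```text
time: 10.5
tool_pos: [572.5, 192.9, 115.5]
tcp_rot: [3.142, -0.527, -0.132]
contact_force: [0.6, 0.3, -2.4]
grip_width: 14.0
finger_force: 30.0
TCP in nest [ 0.249  1.311 33.871] rot err deg(tool) [-0.012  0.168  0.013] F nest [-0.706  0.353 -2.355] M [ 0.026  0.616 -0.01 ] grip 14.025882299495034 29.999640583992004 t 10.5
```

Run:
```python
from h import *
import pickle
for k in range(4):
    m=camera_model("wrist");p=capture("wrist");innest()
cv2.imwrite("pics/w6.png",p[:,:,::-1]);I=p[:,:,::-1].copy()
v=np.load("nest.npy");x0,y0,s=100,60,3.0
J=cv2.resize(I[y0:y0+180,x0:x0+266],(798,540),interpolation=cv2.INTER_CUBIC)
def L(qs,c):
    P=np.int32([((proj(m,npt(v,q))+.5-np.array([x0,y0]))*s) for q in qs]);cv2.polylines(J,[P],False,c,1,cv2.LINE_AA)
L([(-57,-73,12),(75,-73,12),(75,92,12)],(0,0,255))
L([(41.5,56.5,12),(41.5,21.5,12),(61.5,21.5,12),(61.5,-21.5,12),(41.5,-21.5,12),(41.5,-56.5,12),(0,-56.5,12)],(255,0,0))
cv2.imwrite("pics/w6c.png",J)
```

```text
TCP in nest [ 0.263  1.408 33.964] rot err deg(tool) [-0.003  0.178  0.004] F nest [-0.612  0.145 -2.11 ] M [0.035 0.606 0.034] grip 13.719153639865842 29.999580681324005 t 10.55
TCP in nest [ 0.24   1.452 33.951] rot err deg(tool) [-0.     0.179  0.002] F nest [-0.904 -0.212 -2.421] M [0.029 0.587 0.009] grip 13.684481873788405 29.999702274799347 t 10.6
TCP in nest [ 0.153  1.415 33.882] rot err deg(tool) [-0.005  0.169  0.003] F nest [-0.627  0.506 -3.741] M [-0.056  0.541  0.016] grip 13.833515544952151 29.999635219573975 t 10.65
TCP in nest [ 0.077  1.428 33.827] rot err deg(tool) [-0.006  0.163 -0.003] F nest [-1.47  -0.28  -1.677] M [ 0.047  0.578 -0.062] grip 13.542451384084831 29.999586045742035 t 10.7
```

View pics/w6c.png

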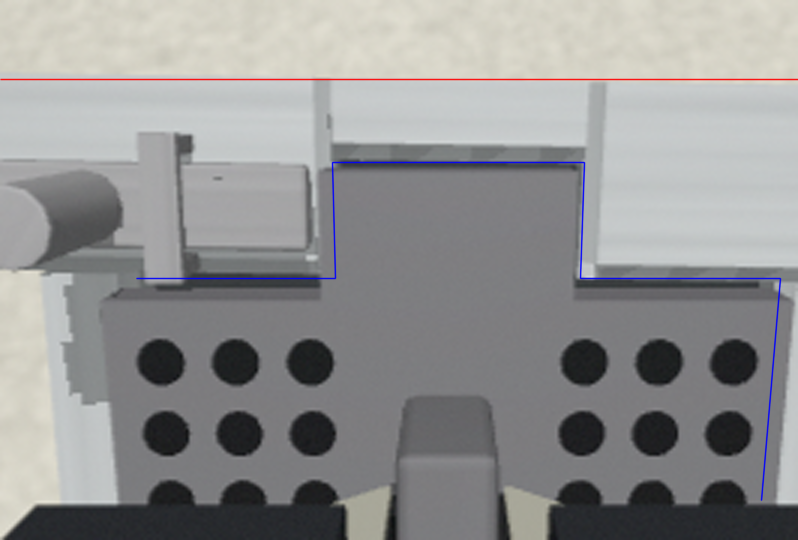

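Run:
```python
from h import *
m=camera_model("wrist");v=np.load("nest.npy");Rn,t=nestT(v)
for q in((321,168),(579,166),(104,297),(791,297),(320,300),(575,300)):
    px=(np.array(q)+.5)/3-.5+[100,60];o,d=ray(m,px);o=Rn.T@(o-t);d=Rn.T@d;print(q,o+d*(29.9-o[2])/d[2])
```

```text
(321, 168) [61.443 21.247 29.9  ]
(579, 166) [ 61.737 -18.379  29.9  ]
(104, 297) [41.38  56.334 29.9  ]
(791, 297) [ 41.365 -52.7    29.9  ]
(320, 300) [40.893 22.066 29.9  ]
(575, 300) [ 40.887 -18.437  29.9  ]
```

```bash
python3 -m pendant '[-0.047,0.053,0,0,0,0,1,0,0,0,0,0,0,1,0,0,0.1,0,0,0,1,0,0,0.1,0,0,0,1,0,0,0.05,0,0,0,1,0,0,0,0,0,0,1,0,0,0,0,0,0,1]'
python3 -c "
from h import *
innest();capture('wrist');innest()"
```

```text
time: 11.4
tool_pos: [574.7, 190.9, 107.3]
tcp_rot: [3.141, -0.525, -0.131]
contact_force: [-0.1, -0.5, -3.1]
grip_width: 13.8
finger_force: 30.0
TCP in nest [-1.754 -0.368 25.602] rot err deg(tool) [-0.04   0.097 -0.009] F nest [-1.632 -0.497 -2.691] M [ 0.064  0.653 -0.004] grip 13.793813822265626 29.999732673168182 t 11.4
TCP in nest [-1.737 -0.381 25.662] rot err deg(tool) [-0.04   0.1   -0.003] F nest [-1.438  0.129 -1.721] M [ 0.071  0.623 -0.037] grip 13.729876662285324 29.999488592147827 t 11.45
```

```bash
python3 -m pendant '[0.015,-0.01,0,0,0,0,1,0,0,0.1,0,0,0,1,0,0,0.07,0,0,0,1,0,0,0,0,0,0,1,0,0,0,0,0,0,1]'
python3 -c "
from h import *
innest();capture('wrist');innest()"
```

```text
time: 11.95
tool_pos: [577.6, 190.8, 103.1]
tcp_rot: [3.141, -0.525, -0.131]
contact_force: [0.2, 0.6, -3.2]
grip_width: 13.7
finger_force: 30.0
TCP in nest [-1.341 -0.113 20.497] rot err deg(tool) [-0.043  0.093 -0.005] F nest [-1.477  0.641 -2.888] M [ 0.025  0.568 -0.039] grip 13.747957461779245 29.999669194221497 t 11.95
TCP in nest [-1.291 -0.114 20.575] rot err deg(tool) [-0.04   0.1   -0.005] F nest [-1.481 -0.697 -2.455] M [ 0.04   0.589 -0.071] grip 13.7675035376906 29.9995619058609 t 12.0
```

No contact with the walls, and the underside is about 4.6 mm above the floor. Continuing down.

```bash
python3 -m pendant '[0,0,0.07,0,0,0,1,0,0,0.05,0,0,0,1,0,0,0.03,0,0,0,1,0,0,0,0,0,0,1,0,0,0,0,0,0,1]'
python3 -c "
from h import *
innest();capture('wrist');innest()"
```

```text
time: 12.5
tool_pos: [579.8, 190.5, 99.5]
tcp_rot: [3.141, -0.526, -0.132]
contact_force: [-2.7, 0.6, -0.6]
grip_width: 14.3
finger_force: 30.0
TCP in nest [-1.22  -0.089 16.243] rot err deg(tool) [-0.038  0.11  -0.002] F nest [-2.713  0.241  0.839] M [-0.08   0.707 -0.082] grip 14.287737265650732 30.002509653568268 t 12.5
TCP in nest [-1.224 -0.099 16.247] rot err deg(tool) [-0.038  0.11  -0.003] F nest [-2.201  0.058  0.916] M [-0.091  0.756 -0.075] grip 13.549624458283438 30.00313550233841 t 12.55
```

```bash
python3 -m pendant '[0,0,0.03,0,0,0,1,0,0,0.03,0,0,0,1,0,0,0,0,0,0,1,0,0,0,0,0,0,1]'
python3 - <<'E'
from h import *
innest();m=camera_model("wrist");p=capture('wrist');innest()
I=p[:,:,::-1];v=np.load("nest.npy");x0,y0,s=100,60,3.0
J=cv2.resize(I[y0:y0+180,x0:x0+266],(798,540),interpolation=cv2.INTER_CUBIC);cv2.imwrite("pics/w7c.png",J)
E
```

```text
time: 12.95
tool_pos: [580.1, 190.7, 99.1]
tcp_rot: [3.141, -0.526, -0.131]
contact_force: [-14.7, 1.5, 13.7]
grip_width: 14.2
finger_force: 30.1
TCP in nest [-1.149  0.082 15.844] rot err deg(tool) [-0.032  0.162 -0.02 ] F nest [-5.906 -0.423 19.286] M [-0.537  1.258 -0.02 ] grip 14.166746800377233 30.06104439496994 t 12.95
TCP in nest [-1.174  0.111 15.847] rot err deg(tool) [-0.03   0.161 -0.022] F nest [-5.731  0.443 19.749] M [-0.532  1.242 -0.075] grip 14.244746485946408 30.061068534851074 t 13.0
```

View pics/w7c.png

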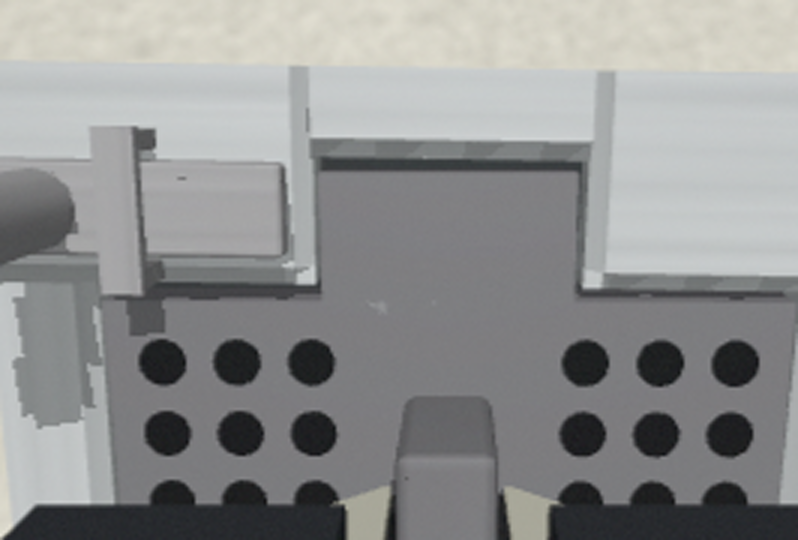

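The plate is home: the tongue top sits flush in the bay at (450,165) in the crop, with even gaps all round. The bolt bar tip at (285,210) is clear of the tongue. I release and back off.

```bash
python3 -m pendant '[0,0,-0.045,0,0,0,1,0,0,0,0,0,0,0,0,0,0,0,0,0,0,0,0,0,0,0,0,0,0,0,0,0,0,0,0,0,0,0,0,0,0,0]'
python3 -c "
from h import *
innest()"
```

```text
time: 13.6
tool_pos: [580.2, 190.5, 98.9]
tcp_rot: [3.141, -0.526, -0.132]
contact_force: [0.0, -0.7, -0.0]
grip_width: 45.3
finger_force: 0.0
TCP in nest [-1.14  -0.103 15.552] rot err deg(tool) [-0.037  0.109  0.001] F nest [ 0.095 -0.692 -0.084] M [ 0.062  0.292 -0.012] grip 45.33558978250159 0.0 t 13.6
```

Released cleanly. I retract along the tool axis, then take a look and locate the pin.

```bash
python3 -m pendant '[0,0,-0.3,0,0,0,0,0,0,-0.8,0,0,0,0,0,0,-1,0,0,0,1,0,0,-1,0,0,0,1,0,0,0,0,0,0,1,0,0,0,0,0,0,1,0,0,0,0,0,0,1]'
python3 - <<'E'
from h import *
innest();m=camera_model("wrist");p=capture('wrist');v=np.load("nest.npy");Rn,t=nestT(v)
for d in pinpoint("wrist","bolt_knob"):
    o,r=ray(m,d["location"]);o=Rn.T@(o-t);r=Rn.T@r;print(d["score"],d["location"],o+r*(36-o[2])/r[2])
T=R.from_matrix(Rn)*R.from_euler('x',180,degrees=True)
plan(npt(v,(54,97,100)),T)
cv2.imwrite("pics/w8.png",p[:,:,::-1])
E
```

```text
time: 14.3
tool_pos: [533.6, 196.5, 178.6]
tcp_rot: [3.14, -0.524, -0.131]
contact_force: [-0.6, 0.2, 0.0]
grip_width: 10.3
finger_force: 0.0
TCP in nest [ -1.958  -0.277 108.096] rot err deg(tool) [-0.069  0.044 -0.013] F nest [-0.52   0.144  0.354] M [ 0.047  0.344 -0.032] grip 10.289176138078279 0.0 t 14.3
rows 4 shift [ 0.468 -0.811  0.063] turn [ 0.006 -0.     0.001]  | totals: shift [ 1.871 -3.246  0.251] turn [ 0.024 -0.001  0.004]
```

View pics/w8.png

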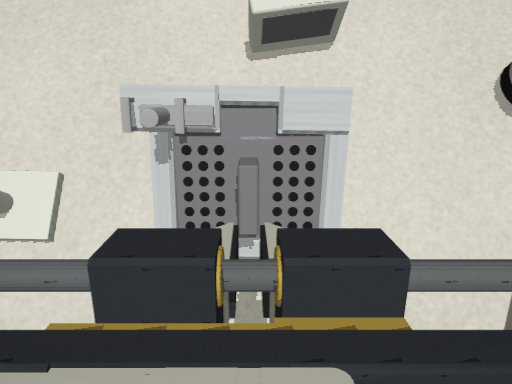

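The plate lies flush in the pocket around (248,185), with its tongue in the bay at (250,122). The bolt pin is at about (152,116), still open. Next I bring the shut fingers outside the pin. That was already more than ten pictures (12 viewed), so I view no more and rely on measurements.

```bash
python3 -c "
from h import *
m=camera_model('wrist');v=np.load('nest.npy');print([(y,proj(m,npt(v,(54,y,52)))) for y in (60,65,70)])"
python3 -m pendant '[0.47,-0.84,0.06,0,0,0,1,0.47,-0.84,0.06,0,0,0,1,0.47,-0.84,0.06,0,0,0,1,0.47,-0.84,0.06,0,0,0,1,0,0,0,0,0,0,1,0,0,0,0,0,0,1]'
python3 -c "
from h import *
innest();v=np.load('nest.npy');Rn,t=nestT(v)
plan(npt(v,(54,100,30)),R.from_matrix(Rn)*R.from_euler('x',180,degrees=True))"
```

```text
[(60, array([150.124, 119.184])), (65, array([141.904, 119.185])), (70, array([133.684, 119.185]))]
time: 15.0
tool_pos: [598.7, 289.5, 199.7]
tcp_rot: [3.139, -0.523, -0.13]
contact_force: [-0.4, -0.4, -0.8]
grip_width: 0.5
finger_force: 0.0
TCP in nest [ 53.888 100.527 100.168] rot err deg(tool) [-0.114 -0.017 -0.06 ] F nest [-0.689 -0.417 -0.493] M [-0.029  0.372 -0.062] grip 0.4644129803998026 0.0 t 15.0
rows 3 shift [0.001 0.005 0.78 ] turn [0.01  0.001 0.005]  | totals: shift [0.004 0.013 2.339] turn [0.029 0.004 0.015]
```

```bash
python3 -m pendant '[0,0,0.7,0,0,0,1,0,0,0.7,0,0,0,1,0,0,0.5,0,0,0,1,0,0,0.35,0,0,0,1,0,0,0,0,0,0,1,0,0,0,0,0,0,1]'
python3 -c "
from h import *
innest()"
python3 -m pendant '[0,0.25,0,0,0,0,1,0,0.25,0,0,0,0,1,0,0,0,0,0,0,1]'
python3 -c "
from h import *
innest()"
```

```text
time: 15.6
tool_pos: [632.6, 285.0, 143.2]
tcp_rot: [3.141, -0.525, -0.132]
contact_force: [0.1, -0.4, -0.5]
grip_width: 0.2
finger_force: 0.0
TCP in nest [ 55.25  100.536  34.174] rot err deg(tool) [-0.047  0.108  0.012] F nest [-0.082 -0.344 -0.473] M [ 0.054  0.312 -0.   ] grip 0.17740413362005095 0.0 t 15.6
time: 15.9
tool_pos: [630.4, 269.3, 143.6]
tcp_rot: [3.141, -0.526, -0.132]
contact_force: [0.1, -0.5, 0.5]
grip_width: 0.3
finger_force: 0.0
TCP in nest [55.385 84.605 34.589] rot err deg(tool) [-0.064  0.125  0.039] F nest [ 0.427 -0.498  0.37 ] M [0.047 0.315 0.008] grip 0.3203069430874729 0.0 t 15.9
```

```bash
for i in 1; do python3 -m pendant '[0,0.2,0,0,0,0,1,0,0.2,0,0,0,0,1,0,0,0,0,0,0,1]'; done
python3 -c "
from h import *
innest()"
python3 -m pendant '[0,0.2,0,0,0,0,1,0,0.2,0,0,0,0,1,0,0,0,0,0,0,1]'
python3 -c "
from h import *
innest()
capture('wrist');m=camera_model('wrist');v=np.load('nest.npy');Rn,t=nestT(v)
for d in pinpoint('wrist','bolt_knob'):
    o,r=ray(m,d['location']);o=Rn.T@(o-t);r=Rn.T@r;print(d['score'],d['location'],o+r*(36-o[2])/r[2])"
```

```text
time: 16.2
tool_pos: [629.1, 257.9, 143.4]
tcp_rot: [3.141, -0.526, -0.132]
contact_force: [-0.7, -0.3, 0.7]
grip_width: 0.1
finger_force: 0.2
TCP in nest [55.391 73.129 34.308] rot err deg(tool) [-0.041  0.13   0.021] F nest [-0.227 -0.433  0.96 ] M [ 0.075  0.295 -0.001] grip 0.062306869672044594 0.19863047171384096 t 16.2
time: 16.5
tool_pos: [627.4, 245.7, 143.1]
tcp_rot: [3.141, -0.525, -0.132]
contact_force: [0.2, 1.7, 0.4]
grip_width: 0.4
finger_force: 0.2
TCP in nest [55.203 60.866 34.035] rot err deg(tool) [-0.073  0.099  0.021] F nest [0.164 1.727 0.402] M [0.091 0.346 0.013] grip 0.3565920469533558 0.20795827265828848 t 16.5
```

```bash
python3 -m pendant '[0,0.2,0,0,0,0,1,0,0.2,0,0,0,0,1,0,0,0,0,0,0,1]'
python3 -c "
from h import *
innest()"
python3 -m pendant '[0,0.1,0,0,0,0,1,0,0.1,0,0,0,0,1,0,0,0,0,0,0,1]'
python3 -c "
from h import *
innest()"
```

```text
time: 16.9
tool_pos: [626.2, 236.9, 143.2]
tcp_rot: [-3.137, -0.527, -0.132]
contact_force: [1.4, 13.2, -3.4]
grip_width: 0.5
finger_force: 6.2
TCP in nest [55.158 51.988 34.181] rot err deg(tool) [0.257 0.198 0.033] F nest [-2.011 13.238 -2.807] M [ 2.122  0.709 -0.08 ] grip 0.4752557757989473 6.237434595823288 t 16.9
time: 17.2
tool_pos: [626.1, 235.8, 143.6]
tcp_rot: [-3.129, -0.53, -0.132]
contact_force: [2.8, 32.6, -8.4]
grip_width: 0.4
finger_force: 15.3
TCP in nest [55.402 50.811 34.508] rot err deg(tool) [0.708 0.371 0.004] F nest [-5.524 32.687 -6.527] M [ 5.184  1.146 -0.086] grip 0.4484250288916507 15.349568724632263 t 17.2
```

```bash
python3 -m pendant '[0,-0.3,0,0,0,0,1,0,-0.6,0,0,0,0,1,0,0,-0.8,0,0,0,1,0,0,-0.8,0,0,0,1,0,0,-0.7,0,0,0,1,0,0,0,0,0,0,1]'
python3 -c "
from h import *
innest();v=np.load('nest.npy');Rn,t=nestT(v)
plan(npt(v,(-2,0,108)),R.from_matrix(Rn)*R.from_euler('x',180,degrees=True))"
```

```text
time: 17.8
tool_pos: [594.7, 260.4, 205.6]
tcp_rot: [-3.14, -0.529, -0.132]
contact_force: [0.5, 0.6, 0.0]
grip_width: 0.4
finger_force: 0.0
TCP in nest [ 56.646  71.076 105.377] rot err deg(tool) [0.073 0.323 0.022] F nest [ 0.343  0.605 -0.155] M [ 0.009  0.295 -0.056] grip 0.36896512257700514 0.0 t 17.8
rows 3 shift [-0.651  0.79  -0.032] turn [-0.006 -0.027 -0.002]  | totals: shift [-1.953  2.37  -0.101] turn [-0.018 -0.081 -0.006]
```

```bash
python3 -m pendant '[-0.65,0.79,-0.03,0,0,0,1,-0.65,0.79,-0.03,0,0,0,1,-0.65,0.79,-0.03,0,-0.08,0,1,0,0,0,0,0,0,1,0,0,0,0,0,0,1,0,0,0,0,0,0,1]'
python3 - <<'E'
from h import *
innest();m=camera_model("wrist");p=capture('wrist')[:,:,::-1].copy();cv2.imwrite("pics/w9.png",p);v=np.load("nest.npy")
a=cv2.imread("pics/w8.png");T=a[106:128,138:168]
r=cv2.matchTemplate(p[85:150,110:360],T,cv2.TM_CCOEFF_NORMED);_,s,_,l=cv2.minMaxLoc(r);print("pin patch moved to",l[0]+110,l[1]+85,"from 138,106 score",s)
for y in(61,45,40,35,30):print(y,proj(m,npt(v,(54,y,52))),proj(m,npt(v,(54,y-36,18))))
g=cv2.cvtColor(p,cv2.COLOR_BGR2GRAY);ga=cv2.cvtColor(a,cv2.COLOR_BGR2GRAY)
for rr in(108,112,116,120):print(rr,"old",ga[rr,120:300:4],"\nnew",g[rr,120:300:4])
for d in pinpoint("wrist","bolt_knob"):print(d["location"],d["score"])
E
```

```text
time: 18.4
tool_pos: [534.7, 196.7, 176.0]
tcp_rot: [3.142, -0.521, -0.132]
contact_force: [0.4, -0.2, -0.7]
grip_width: 0.5
finger_force: 0.0
TCP in nest [ -2.412   0.149 105.301] rot err deg(tool) [-0.011 -0.153  0.018] F nest [-0.015 -0.123 -0.848] M [ 0.035  0.322 -0.028] grip 0.4822569758946166 0.0 t 18.4
pin patch moved to 153 93 from 138,106 score 0.7490614652633667
61 [148.22  118.803] [213.605 115.185]
45 [174.821 118.789] [236.588 115.172]
40 [183.134 118.784] [243.77  115.168]
35 [191.447 118.779] [250.953 115.164]
30 [199.76  118.775] [258.135 115.161]
108 old [190 164 161 135 190 165 167 164 137 134 131 130 167 167 167 163 158 166
 167 168 166 166 166 154 169 108 112 111 112 112 114 112 113 111 113 112
 112 118 119  87 170 195 197 196 197] 
new [165 161 119 133 187 188 188 189 188 189 189 190 190 190 165 160 157 166
 165 165 140 132 127 166 165 165 165 164 164 165 164 165 164 164 164 124
 124 123 124 123 160 181 191 192 192]
112 old [199 164 160 139 196 164 167 168 168 124 112 108 110 163 167 163 155 163
 163 163 164 164 162 153 170 120 127 127 127 127 128 128 128 128 12
[... 314 characters left out ...]
 163 163 164 163 163 155 171 115 126 127 126 127 127 128 126 128 125 127
 127 127 128 105 170 198 197 198 199] 
new [178 161 157 137 194 194 193 194 195 194 196 196 196 197 164 160 154 161
 163 164 164 163 140  85 161 161 161 162 160 160 160 161 160 160 160 125
 123 124 125 124 162 189 193 194 194]
120 old [207 165 158 133 185 167 164 164 164 163  78  79  89 160 166 164 106 162
 162 161 162 162 161 155 172 117 126 128 126 127 127 127 127 127 126 127
 126 126 126  98 170 199 200 199 200] 
new [189 161 156 133 187 188 188 189 189 190 190 191 191 192 162 160 136 157
 161 161 160 164 124  83 158 157 158 158 158 158 159 159 158 159 160 125
 125 123 123 123 164 190 196 196 196]
[203.7, 117.2] 0.65
```

The bar tip is at column 258 and the pin at about 200, which match the fully-across predictions of 258.1 and 199.8. The bolt also hit a hard stop at 33 N. The bar covers the tongue and the robot is clear, so I hand in.

```bash
python3 -c "
from plant import *
print(close_job())"
```

```text
the job is handed in; nothing more can be done
None
```

I handed the job in at about 18.5 s of the 58 s: the grey tongued plate is flat and fully home in the pocket, and the bolt is pushed to its stop over the tongue; I broke the viewing limit, looking at 12 pictures instead of 10.

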